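Draw the turning template from under the blanks and set it in the marking jig

TASK

Somebody stacked bowl blanks on my turning template: draw the template out by its red tongue towards the robot, letting the two bench dogs hold the stack back, so that the three blanks and the little turned box on top stay stacked upright at the dogs. Then lay the template flat in the white marking jig, square end pushed fully home against the red end stop and long edge fully home against the two brass pins, and let go. Leave the chuck, the blue can and the mallet alone.

Things in the scene. Friction and masses are not known exactly. Their poses are not given: they have to be found in the camera images.
- template: Flat plywood template, loose, 12 mm thick, 60 g. Origin: underside, middle of its 150 mm length; +x to its square end. Main part: x -35 to +75 mm, 50 mm wide; red tongue: x -75 to -35 mm, 30 mm wide. Starts flat on the bench under the stack, the tongue looking out 30 to 43 mm on the robot's side, x within 0.04 rad of the draw line.
- template_mid (a point): Centre of the template, half-way up (6 mm above its underside); axes as template.
- template_end (a point): Middle of the template's square end, half-way up (x=+75 mm).
- stack_spot (a point): Bench point (z=0) where the 120 mm blank stands when touching both dogs; x points away from the robot along the draw line. Dogs: fixed aluminium posts, 19 mm across, 40 mm high, at x=-48, y=+-50 mm; the template slides out between them, they stop the bottom blank. The stack starts 3 to 10 mm behind touch, so it first rides along with the template.
- low_mid (a point): Centre, half-way up, of the bottom blank: loose wood disc 120 mm across, 40 mm high, about 0.3 kg, sitting on the template. As the template leaves it tips back up to 0.1 rad and drops to the bench. A hand coming straight down on the tongue would strike the stack; leaning back towards the robot by 25 to 35 degrees clears it.
- mid_mid (a point): Centre, half-way up, of the middle blank: disc 116 mm across, 36 mm high, about 0.25 kg, loose on the bottom one, off centre by up to 4 mm.
- top_mid (a point): Centre, half-way up, of the top blank: disc 112 mm across, 32 mm high, about 0.2 kg, loose on the middle one.
- knob_mid (a point): Centre, half-way up, of the small turned wooden box, 68 mm across, 64 mm high, 90 g, loose on the top blank; the stack with it reaches 184 mm above the bench.
- jig_seat (a point): Where template_mid comes when fully home in the jig, axes likewise; 14 mm above the bench. Jig: fixed white board, 8 mm thick, x -100 to +130, y +-60 mm about this point. Red end stop: face at x=+75 mm, 50 mm wide; two brass pins, 12 mm across, at x=-22 and +62 mm, inner sides at y=+25 mm; all 18 mm high above the board.
- chuck_top (a point): Steel lathe chuck, 92 mm across, 48 mm high, 1.6 kg: leave alone. The point is 48 mm above the bench on its axis.
- polish_mid (a point): Blue can of polish, 56 mm across, 95 mm high: leave alone. The point is its middle, half-way up.
- mallet_mid (a point): Small dark turned palm mallet standing head down, 68 mm across, 125 mm high: leave alone. The point is on its axis, 60 mm above the bench.
Not all that is in view belongs to the job. Leave any pink look-alike of the part that bears mid_mid alone.

How it is judged:
On the way:
1. the template is drawn clear of the stack, which stands upright at the dogs (horizontal distance between template_mid and low_mid above 0.135 m and horizontal distance between low_mid and stack_spot below 0.025 m and angle between each of low_mid, mid_mid, top_mid, knob_mid's own z axis and vertical below 0.12 rad), for 0.2 s.
At the end, for the whole second after the job is handed in: Template flat in the jig, right way round, centre within 2.5 mm of home both ways, in line within 0.05 rad; bottom blank on the bench within 25 mm of its spot at the dogs, the rest upright on it, each within 25 mm (box 30 mm) of the centre of the one below; all at rest (x of template_mid in the frame of jig_seat between -0.0025 and 0.0025 m and y of template_mid in the frame of jig_seat between -0.0025 and 0.0025 m and z of template_mid in the frame of jig_seat below 0.003 m and x of template_end in the frame of jig_seat above 0.06 m and angle between the x axis of template_mid and the x axis of jig_seat, either way round below 0.05 rad and angle between template_mid's own z axis and vertical below 0.05 rad and angle between each of low_mid, mid_mid, top_mid, knob_mid's own z axis and vertical below 0.08 rad and horizontal distance between low_mid and stack_spot below 0.025 m and height (world z) of low_mid below 0.025 m and horizontal distance between mid_mid and low_mid below 0.025 m and horizontal distance between top_mid and mid_mid below 0.025 m and horizontal distance between knob_mid and top_mid below 0.03 m and height (world z) of knob_mid above 0.13 m and linear speed of each of template, knob_box below 0.01 m/s); the robot touches nothing.
It fails at once if a blank or the box tips over (angle between any of low_mid, mid_mid, top_mid, knob_mid's own z axis and vertical above 0.35 rad).
It fails at once if the chuck, can or mallet is shifted by more than 15 mm (distance of any of chuck_top, polish_mid, mallet_mid from where it was at the start of the episode above 0.015 m).
It also fails if it takes over 64 s, if anything falls off the work surface, if the arm or the gripper's body presses on something with over 40 N, if the wrist force passes 120 N, or if a joint passes its speed limit or range.

ROBOT

A 6-joint arm with a two-finger parallel gripper is mounted at the origin on the work surface. World frame = base frame: x ahead of the robot, y to its left, z up, the work surface at z = 0. Lengths are in m, angles in rad, forces in N, time in s.
With the tool pointing down it reaches from about 0.325 to 1 m from the base axis. Payload 5.1 kg.
Tool frame: the origin (TCP) lies on the centre line of the jaws, within the pads' length; the fingertips stand 22 mm ahead of it and the grasp point (between the pads) lies 3 mm ahead of it; z points along the fingers, y is the line along which they close (so a half turn about z gives the same grasp; the last joint's range is limited). The gripper opens to 85 mm and grips with 20 to 120 N. Pads are 22 mm wide; open, the fingers measure 114 mm over their backs; the gripper's body (76 mm by 85 mm) begins 54 mm behind the grasp point. The pads swing forward as they close: fully open they stand 13 mm farther back than shut.
Start: joints at [1.202, 0.124, 1.65, -0, 1.367, -0.083], TCP at [0.183, 0.624, 0.253] pointing down, gripper open.
Joint ranges: [-2.61, 2.61], [-1.02, 2.33], [0.03, 2.71], [-1.35, 4.49], [0.32, 2.68], [-2.91, 2.91]. Speed limits (rad/s): [2.57, 2.57, 3.14, 3.14, 3.14, 3.14].

INTERFACE

Orientations are given as [roll, pitch, yaw] about the fixed x, y, z axes, in that order (R = Rz(yaw) Ry(pitch) Rx(roll)).
In Python, from workcell import arm, cams gives the robot as it stands.
- The arm moves only by the tool apply_moves, never from a script. Its argument "moves" is a list of rows, each an object of numbers: "ax", "ay", "az": the turn, a rotation vector about the tool's x, y, z in degrees; "tx", "ty", "tz": the shift along the tool's x, y, z in mm; "claw": the closure in counts, from 0 (fully open) to 255 (shut). In form: [{"ax": .., "ay": .., "az": .., "tx": .., "ty": .., "tz": .., "claw": ..}, ...]. A call has 1 to 8 rows; each row is the pose to reach, as a shift and turn from the pose commanded when the call began, along the tool's axes at that moment; what a row does not reach only later rows make up. A row lasts 1/12 s, in which the tool goes at most 41.7 mm and 7.16 degrees, less where a joint would pass 70% of its speed; a pose out of reach is approached as far as the arm can. A call with a gripper value outside its range is refused whole. The fingers move at their own pace and stop on an object; "force" is the grip in N (left out, the last holds). Time passes only in rows, so rows that repeat a pose let the fingers close. It gives the time, the measured TCP pose, the force, the opening and the grip force at its end, in the units of the state.
- arm.get_state(): the state, without advancing time (a new reading comes with each control period).
- cams.camera(name): name is "scene" or "side" or "wrist"; returns the picture (384x512x3 uint8, blue, green, red); there is no depth.
- cams.calibration(name): a dict with "camera_matrix" (3x3 intrinsics, pixels), "pose" (4x4, takes a point from camera to world coordinates); the wrist camera has in their place "tool_from_camera" (4x4, takes a point from camera to tool coordinates, whose origin is the TCP and whose axes are the flange's). Camera axes: x right, y down, z forward; pixel columns grow to the right and rows downward; lengths in m; the calibration is good to about 2 mm. The wrist camera is an equidistant fisheye: a pixel r from the principal point sees the ray r / f radians off the axis. A picture is of the moment at which its call begins: read the wrist's pose just before it. calibration takes no time and is no camera call.
- arm.finish_job(): hands the job in; it is judged then, once.
The state is a dict: "time_s": time; "q": joint angles; "joint_velocities": joint speeds; "effort": joint torques, N m; "ee_pos": TCP position; "ee_rot": TCP orientation; "ft_force": force on the tool from outside, world axes, zero at the start; "moment": the same for the moment, N m; "opening": finger opening in m; "finger_force": force on a finger pad.
Only numpy, scipy, OpenCV 4.12 (cv2) and the standard library are available. Lean on these libraries where they do the work, as an engineer would, in place of code of your own. Each camera call takes 0.05 s, during which the arm holds its last target. There are 200 camera calls.

## Working session

There is one attempt and no reset: what is moved stays moved. The work goes in short steps, Python scripts to look and compute and a tool call to move; the robot and the scene stay as the last step left them, time stands still between calls to the robot, and variables do not carry over. Pictures are saved under pics/ and viewed, at most 10 in all, crops included, and the job is handed in when it is done.

Besides the shell and the picture viewer there is one more tool, called as name(argument=value, ...) on one line, values as JSON. apply_moves: Moves the arm, as the interface text tells. Its arguments: {"type":"object","properties":{"moves":{"type":"array"},"force":{"type":"number"}},"required":["moves"]}

```bash
mkdir -p pics; ls; cat > h.py <<'E'
import numpy as np, cv2
from workcell import arm, cams
from scipy.spatial.transform import Rotation as R
def ray(name,u,v):
    c=cams.calibration(name);K=np.array(c["camera_matrix"]);P=np.array(c["pose"])
    d=P[:3,:3]@np.linalg.solve(K,[u,v,1.]);return P[:3,3],d/np.linalg.norm(d)
def onz(name,u,v,z):
    o,d=ray(name,u,v);return o+d*(z-o[2])/d[2]
def proj(name,p):
    c=cams.calibration(name);K=np.array(c["camera_matrix"]);P=np.array(c["pose"])
    q=K@(P[:3,:3].T@(np.array(p)-P[:3,3]));return q[:2]/q[2]
E
python3 - <<'E'
from h import *
for n in("scene","side"):
    im=cams.camera(n);cv2.imwrite(f"pics/{n}0.png",im);np.save(n+"0.npy",im)
    c=cams.calibration(n);print(n,np.round(c["camera_matrix"],1).tolist(),np.round(c["pose"],3).tolist())
print(arm.get_state())
print(cams.calibration("wrist"))
E
```

```text
pics
scene [[365.5, 0.0, 254.1], [0.0, 365.5, 185.9], [0.0, 0.0, 1.0]] [[-0.48, 0.72, -0.501, 1.244], [0.877, 0.403, -0.261, 0.369], [0.014, -0.564, -0.826, 1.084], [0.0, 0.0, 0.0, 1.0]]
side [[473.8, 0.0, 250.7], [0.0, 473.8, 189.2], [0.0, 0.0, 1.0]] [[0.985, -0.12, 0.124, 0.46], [-0.173, -0.722, 0.67, -0.804], [0.01, -0.681, -0.732, 1.085], [0.0, 0.0, 0.0, 1.0]]
{'time_s': 0.1, 'q': array([ 1.20240792e+00,  1.24410431e-01,  1.65154686e+00, -1.83453641e-05,
        1.36752965e+00, -8.25810046e-02]), 'joint_velocities': array([-0.00063815, -0.00244084, -0.00431806, -0.00038056, -0.00227825,
       -0.00010295]), 'effort': array([ 3.34082524e-04, -4.24928498e+01, -3.66654539e+01, -9.80239037e-07,
        3.90883244e-03,  8.86475448e-06]), 'ee_pos': array([0.18308752, 0.62313711, 0.25218941]), 'ee_rot': array([-3.13970334e+00, -1.38355324e-04,  2.85578884e+00]), 'ft_force': array([-0.92782152, -0.53183664,  0.20247968]), 'moment': array([0.00613928, 0.03811306, 0.01578335]), 'finger_force': 0.0, 'opening': 0.08501739380958705}
{'camera_matrix': array([[297.31863964,   0.        , 256.50346127],
       [  0.        , 297.31863964, 186.01136366],
       [  0.        ,   0.        ,   1.        ]]), 'tool_from_camera': array([[-4.61044477e-04, -9.53263383e-01, -3.02140216e-01,
         7.63774140e-02],
       [ 9.99999805e-01, -5.67027811e-04,  2.63064823e-04,
        -6.22297792e-04],
       [-4.22091968e-04, -3.02140036e-01,  9.53263458e-01,
        -1.21592033e-01],
       [ 0.00000000e+00,  0.00000000e+00,  0.00000000e+00,
         1.00000000e+00]])}
```

View pics/scene0.png

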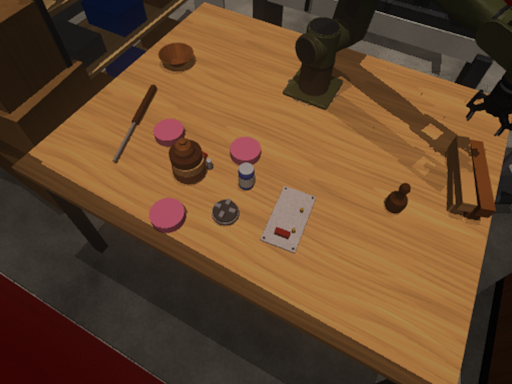

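View pics/side0.png

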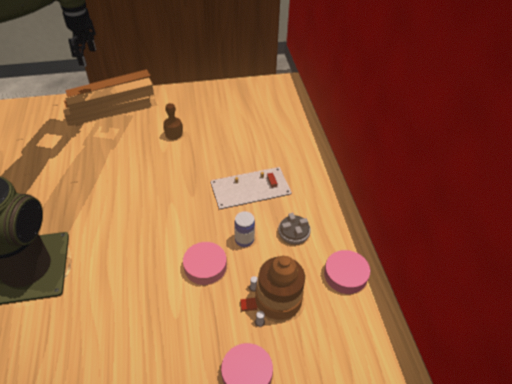

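The scene view shows the stack at (187,160) with the red tongue at about (205,155). The jig is at (289,218), can (246,176), chuck (225,211) and mallet (398,199). In the side view the tongue is at (249,305), the dogs at (254,284) and (260,319), and the jig at (251,188). Next I'll enlarge crops of the stack and jig.

```bash
python3 - <<'E'
from h import *
s=cv2.imread("pics/scene0.png");d=cv2.imread("pics/side0.png")
f=lambda im,x,y,w,h:cv2.resize(im[y:y+h,x:x+w],(400,300),interpolation=cv2.INTER_CUBIC)
cv2.imwrite("pics/crop.png",np.vstack([np.hstack([f(s,160,130,80,60),f(s,249,180,80,60)]),np.hstack([f(d,230,250,100,75),f(d,205,155,100,75)])]))
# red mask blobs
for n,im in(("scene",s),("side",d)):
    h=cv2.cvtColor(im,cv2.COLOR_BGR2HSV)
    m=(((h[...,0]<6)|(h[...,0]>174))&(h[...,1]>190)&(h[...,2]>70)).astype(np.uint8)
    N,l,st,c=cv2.connectedComponentsWithStats(m)
    for i in range(1,N):
        if 8<st[i,4]<3000: print(n,"red",st[i],c[i].round(1),onz(n,*c[i],.012).round(3))
    w=((h[...,1]<40)&(h[...,2]>120)).astype(np.uint8)
    N,l,st,c=cv2.connectedComponentsWithStats(w)
    for i in range(1,N):
        if st[i,4]>600:
            cn=cv2.findContours((l==i).astype(np.uint8),0,2)[0][0];b=cv2.boxPoints(cv2.minAreaRect(cn))
            ap=cv2.approxPolyDP(cv2.convexHull(cn),6,True)[:,0]
            print(n,"white",st[i],[(q.tolist(),onz(n,*q,.008)[:2].round(3).tolist()) for q in ap])
E
```

```text
scene red [275 228  15   9  74] [282.1 232. ] [0.709 0.199 0.012]
side red [269 174   7  10  16] [272.4 177.9] [0.719 0.216 0.012]
side red [241 300   6  10  43] [243.4 304.3] [ 0.556 -0.209  0.012]
```

View pics/crop.png

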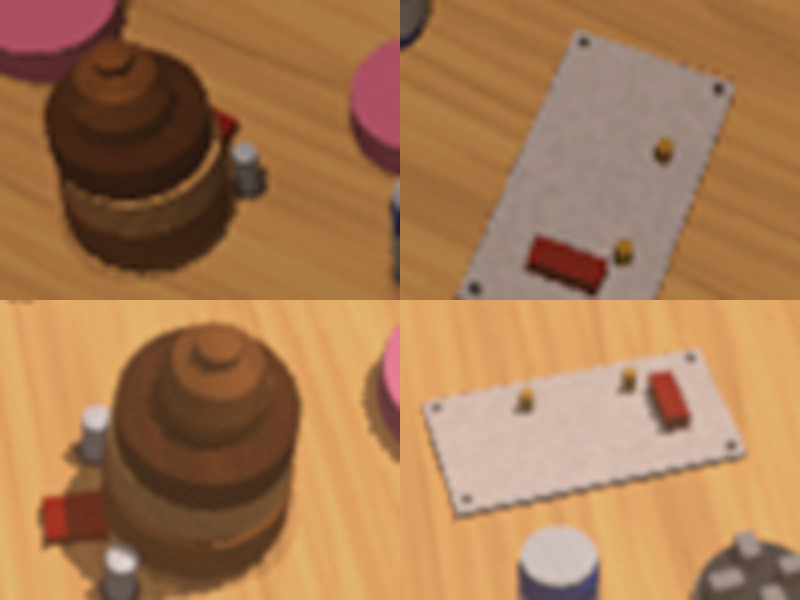

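The crops (scene ×5, side ×4) show the dogs' tops at side (254,278) and (260,313), and the tongue end at side (241,300) to (242.5,310.5). Board corners, pins and stop are all visible. Now I'll cast rays.

```bash
python3 - <<'E'
from h import *
p=lambda l,n,u,v,z:print(l,n,onz(n,u,v,z).round(4))
for u,v in((211.25,181.25),(279.5,167.5),(291.25,193.75),(219.25,208.75)):p("corner","side",u,v,.008)
for u,v in((236.5,178.5),(262.2,173)):p("pin","side",u,v,.026)
for u,v in((301.6,208.7),(293.8,228.6)):p("pin","scene",u,v,.026)
sc=lambda x,y:(249+(x-400)/5,180+y/5)
for x,y in((577,32),(735,85)):p("corner","scene",*sc(x,y),.008)
for x,y in((535,236),(607,262)):p("stopface top","scene",*sc(x,y),.026)
for u,v in((254,278),(260.25,313)):p("dog","side",u,v,.04)
p("dog","scene",208.8,160,.04)
for u,v in((240.75,299.5),(242.5,310.5)):p("tongue","side",u,v,.012)
c=((205+28/1,155),)
E
```

```text
corner side [0.5261 0.2363 0.008 ]
corner side [0.7518 0.2618 0.008 ]
corner side [0.7629 0.1429 0.008 ]
corner side [0.5363 0.119  0.008 ]
pin side [0.604  0.2179 0.026 ]
pin side [0.6877 0.2286 0.026 ]
pin scene [0.6056 0.2198 0.026 ]
pin scene [0.6866 0.2289 0.026 ]
corner scene [0.5403 0.1252 0.008 ]
corner scene [0.5266 0.2416 0.008 ]
stopface top scene [0.7102 0.176  0.026 ]
stopface top scene [0.7044 0.2252 0.026 ]
dog side [ 0.5921 -0.1553  0.04  ]
dog side [ 0.5895 -0.255   0.04  ]
dog scene [ 0.5911 -0.158   0.04  ]
tongue side [ 0.5511 -0.1949  0.012 ]
tongue side [ 0.5505 -0.2262  0.012 ]
```

```bash
cat >> h.py <<'E'
def Rt(h,lean):
    c,s,L=np.cos(h),np.sin(h),np.radians(lean)
    z=np.array([np.sin(L)*c,np.sin(L)*s,-np.cos(L)]);y=np.array([-s,c,0]);return np.c_[np.cross(y,z),y,z]
def go(T,h,lean,ahead=22,back=0):
    "moves so that the point `ahead` mm before TCP comes to T (less back mm along z)"
    s=arm.get_state();C=R.from_euler("xyz",s["ee_rot"]).as_matrix();G=Rt(h,lean)
    p=np.array(T)-G[:,2]*(ahead+back)/1000
    d=C.T@(p-s["ee_pos"])*1000;r=R.from_matrix(C.T@G).as_rotvec(degrees=True)
    print("t",round(s["time_s"],2),"tcp",s["ee_pos"].round(4),"F",s["ft_force"].round(1),"open",s["opening"].round(4),"-> shift",d.round(1),"turn",r.round(2), "target tcp",p.round(4))
E
python3 -c "
from h import *
go((.568,-.2105,.0085),-.022,30,22,120)"
```

```text
Traceback (most recent call last):
  File "h.py", line 20, in go
    print("t",round(s["time_s"],2),"tcp",s["ee_pos"].round(4),"F",s["ft_force"].round(1),"open",s["opening"].round(4),"-> shift",d.round(1),"turn",r.round(2), "target tcp",p.round(4))
                                                                                                ^^^^^^^^^^^^^^^^^^
AttributeError: 'float' object has no attribute 'round'
```

```bash
sed -i 's/s\["opening"\].round(4)/round(s["opening"],4),"grip",round(s["finger_force"],1)/' h.py
python3 -c "
from h import *
go((.568,-.2105,.0085),-.022,30,22,120)"
```

```text
t 0.1 tcp [0.1831 0.6231 0.2522] F [-0.9 -0.5  0.2] open 0.085 grip 0.0 -> shift [-535.8 -709.6  122. ] turn [ -4.06 -29.85 -14.74] target tcp [ 0.497  -0.2089  0.1315]
```

apply_moves(moves=[{"ax": -4, "ay": -30, "az": -15, "tx": -536, "ty": -710, "tz": 20, "claw": 110}, {"ax": -4, "ay": -30, "az": -15, "tx": -536, "ty": -710, "tz": 20, "claw": 110}, {"ax": -4, "ay": -30, "az": -15, "tx": -536, "ty": -710, "tz": 20, "claw": 110}, {"ax": -4, "ay": -30, "az": -15, "tx": -536, "ty": -710, "tz": 20, "claw": 110}, {"ax": -4, "ay": -30, "az": -15, "tx": -536, "ty": -710, "tz": 20, "claw": 110}, {"ax": -4, "ay": -30, "az": -15, "tx": -536, "ty": -710, "tz": 20, "claw": 110}, {"ax": -4, "ay": -30, "az": -15, "tx": -536, "ty": -710, "tz": 20, "claw": 110}, {"ax": -4, "ay": -30, "az": -15, "tx": -536, "ty": -710, "tz": 20, "claw": 110}])

```text
time_s: 0.77
ee_pos: [0.3003, 0.3102, 0.2447]
ee_rot: [-3.139, 0.526, 3.127]
ft_force: [1.4, 0.0, 0.1]
opening: 0.0487
finger_force: 0.0
```

```bash
python3 -c "
from h import *
go((.568,-.2105,.0085),-.022,30,22,120)"
```

```text
t 0.77 tcp [0.3003 0.3102 0.2447] F [1.4 0.  0.1] open 0.0487 grip 0.0 -> shift [-119.7 -515.8  201.6] turn [0.09 0.15 0.37] target tcp [ 0.497  -0.2089  0.1315]
```

apply_moves(moves=[{"tx": -120, "ty": -516, "tz": 202, "claw": 110}, {"tx": -120, "ty": -516, "tz": 202, "claw": 110}, {"tx": -120, "ty": -516, "tz": 202, "claw": 110}, {"tx": -120, "ty": -516, "tz": 202, "claw": 110}, {"tx": -120, "ty": -516, "tz": 202, "claw": 110}, {"tx": -120, "ty": -516, "tz": 202, "claw": 110}, {"tx": -120, "ty": -516, "tz": 202, "claw": 110}, {"tx": -120, "ty": -516, "tz": 202, "claw": 110}])

```text
invalid input
```

```bash
python3 -c "
from h import *
go((.568,-.2105,.0085),-.022,30,22,120)"
```

```text
t 0.77 tcp [0.3003 0.3102 0.2447] F [1.4 0.  0.1] open 0.0487 grip 0.0 -> shift [-119.7 -515.8  201.6] turn [0.09 0.15 0.37] target tcp [ 0.497  -0.2089  0.1315]
```

All fields are needed in each row.

apply_moves(moves=[{"ax": 0, "ay": 0, "az": 0.4, "tx": -120, "ty": -516, "tz": 202, "claw": 110}, {"ax": 0, "ay": 0, "az": 0.4, "tx": -120, "ty": -516, "tz": 202, "claw": 110}, {"ax": 0, "ay": 0, "az": 0.4, "tx": -120, "ty": -516, "tz": 202, "claw": 110}, {"ax": 0, "ay": 0, "az": 0.4, "tx": -120, "ty": -516, "tz": 202, "claw": 110}, {"ax": 0, "ay": 0, "az": 0.4, "tx": -120, "ty": -516, "tz": 202, "claw": 110}, {"ax": 0, "ay": 0, "az": 0.4, "tx": -120, "ty": -516, "tz": 202, "claw": 110}, {"ax": 0, "ay": 0, "az": 0.4, "tx": -120, "ty": -516, "tz": 202, "claw": 110}, {"ax": 0, "ay": 0, "az": 0.4, "tx": -120, "ty": -516, "tz": 202, "claw": 110}])

```text
time_s: 1.43
ee_pos: [0.4161, 0.004, 0.1788]
ee_rot: [3.139, 0.53, 3.115]
ft_force: [0.4, 1.1, -1.0]
opening: 0.0483
finger_force: 0.0
```

```bash
python3 -c "
from h import *
go((.568,-.2105,.0085),-.022,30,22,120)"
```

```text
t 1.43 tcp [0.4161 0.004  0.1788] F [ 0.4  1.1 -1. ] open 0.0483 grip 0.0 -> shift [ -50.7 -211.    84. ] turn [ 0.04  0.34 -0.22] target tcp [ 0.497  -0.2089  0.1315]
```

apply_moves(moves=[{"ax": 0, "ay": 0.3, "az": -0.2, "tx": -51, "ty": -211, "tz": 84, "claw": 110}, {"ax": 0, "ay": 0.3, "az": -0.2, "tx": -51, "ty": -211, "tz": 84, "claw": 110}, {"ax": 0, "ay": 0.3, "az": -0.2, "tx": -51, "ty": -211, "tz": 84, "claw": 110}, {"ax": 0, "ay": 0.3, "az": -0.2, "tx": -51, "ty": -211, "tz": 84, "claw": 110}, {"ax": 0, "ay": 0.3, "az": -0.2, "tx": -51, "ty": -211, "tz": 84, "claw": 110}, {"ax": 0, "ay": 0.3, "az": -0.2, "tx": -51, "ty": -211, "tz": 84, "claw": 110}, {"ax": 0, "ay": 0.3, "az": -0.2, "tx": -51, "ty": -211, "tz": 84, "claw": 110}, {"ax": 0, "ay": 0.3, "az": -0.2, "tx": -51, "ty": -211, "tz": 84, "claw": 110}])

```text
time_s: 2.1
ee_pos: [0.4969, -0.2075, 0.13]
ee_rot: [3.138, 0.519, 3.117]
ft_force: [0.1, 0.8, 0.1]
opening: 0.0485
finger_force: 0.0
```

```bash
cat >> h.py <<'E'
def wonz(s,u,v,z):
    c=cams.calibration("wrist");K=c["camera_matrix"];X=c["tool_from_camera"]
    a=np.array([u-K[0,2],v-K[1,2]])/K[0,0];r=np.hypot(*a)
    d=np.r_[a*np.sin(r)/max(r,1e-9),np.cos(r)]
    C=R.from_euler("xyz",s["ee_rot"]).as_matrix();o=s["ee_pos"]+C@X[:3,3];d=C@X[:3,:3]@d
    return o+d*(z-o[2])/d[2]
E
python3 - <<'E'
from h import *
go((.568,-.2105,.0085),-.022,30,22,120)
s=arm.get_state();im=cams.camera("wrist");cv2.imwrite("pics/w1.png",im)
h=cv2.cvtColor(im,cv2.COLOR_BGR2HSV)
m=(((h[...,0]<6)|(h[...,0]>174))&(h[...,1]>180)&(h[...,2]>60)).astype(np.uint8)
N,l,st,c=cv2.connectedComponentsWithStats(m)
for i in range(1,N):
    if st[i,4]>100:
        cn=cv2.findContours((l==i).astype(np.uint8),0,2)[0][0]
        b=cv2.boxPoints(cv2.minAreaRect(cn));print(st[i],[(q.round(0).tolist(),wonz(s,*q,.012)[:2].round(4).tolist()) for q in b])
E
```

```text
t 2.1 tcp [ 0.4969 -0.2075  0.13  ] F [0.1 0.8 0.1] open 0.0485 grip 0.0 -> shift [-0.8 -1.4 -1.2] turn [ 0.11 -0.26 -0.13] target tcp [ 0.497  -0.2089  0.1315]
[ 239  163   34   38 1180] [([239.0, 163.0], [0.5425, -0.224]), ([272.0, 163.0], [0.5433, -0.1959]), ([272.0, 200.0], [0.5923, -0.1952]), ([239.0, 200.0], [0.5914, -0.2273])]
[491 235  21  17 249] [([489.0, 240.0], [0.7092, 0.1604]), ([511.0, 235.0], [0.7025, 0.211]), ([514.0, 247.0], [0.7512, 0.2643]), ([493.0, 252.0], [0.7565, 0.2056])]
[   0  266   88  118 5066] [([0.0, 383.0], [-1.2372, 1.4692]), ([0.0, 266.0], [0.8129, -0.7725]), ([87.0, 266.0], [0.7534, -0.4856]), ([87.0, 383.0], [17.869, -10.8722])]
[ 423  277   89  107 5024] [([423.0, 277.0], [0.8145, 0.0759]), ([511.0, 277.0], [0.9207, 0.4115]), ([511.0, 383.0], [-1.2816, -1.7524]), ([423.0, 383.0], [19.6808, 10.1258])]
[ 115  320   53   62 1259] [([111.0, 377.0], [3.8991, -2.0297]), ([158.0, 316.0], [0.9809, -0.4336]), ([179.0, 332.0], [1.1104, -0.4197]), ([132.0, 393.0], [18.3199, -7.9492])]
[ 346  320   53   62 1264] [([334.0, 332.0], [1.1247, -0.0243]), ([356.0, 316.0], [0.9948, -0.004]), ([402.0, 377.0], [4.1845, 1.5469]), ([381.0, 393.0], [24.6969, 8.956])]
```

View pics/w1.png

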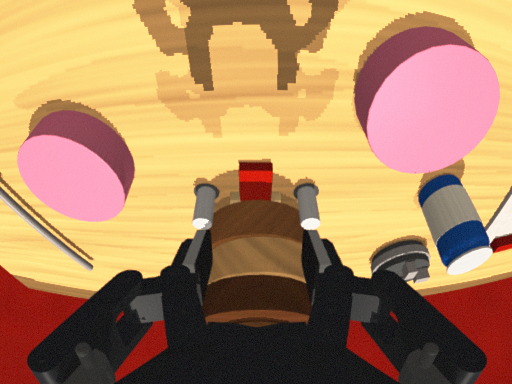

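The wrist view shows the tongue at columns 239–272, rows 163–200, between the dogs. That puts it at y≈-0.2105 with its end at x≈0.55, agreeing with the side view. Going down now.

apply_moves(moves=[{"ax": 0, "ay": -0.3, "az": -0.1, "tx": -1, "ty": -1.4, "tz": 25, "claw": 110}, {"ax": 0, "ay": -0.3, "az": -0.1, "tx": -1, "ty": -1.4, "tz": 50, "claw": 110}, {"ax": 0, "ay": -0.3, "az": -0.1, "tx": -1, "ty": -1.4, "tz": 70, "claw": 110}, {"ax": 0, "ay": -0.3, "az": -0.1, "tx": -1, "ty": -1.4, "tz": 90, "claw": 110}, {"ax": 0, "ay": -0.3, "az": -0.1, "tx": -1, "ty": -1.4, "tz": 100, "claw": 110}, {"ax": 0, "ay": -0.3, "az": -0.1, "tx": -1, "ty": -1.4, "tz": 105, "claw": 110}, {"ax": 0, "ay": -0.3, "az": -0.1, "tx": -1, "ty": -1.4, "tz": 108, "claw": 110}, {"ax": 0, "ay": -0.3, "az": -0.1, "tx": -1, "ty": -1.4, "tz": 110, "claw": 110}])

```text
time_s: 2.82
ee_pos: [0.5532, -0.2082, 0.0369]
ee_rot: [-3.141, 0.527, 3.124]
ft_force: [-0.9, 0.2, -0.2]
opening: 0.0488
finger_force: 0.0
```

```bash
python3 - <<'E'
from h import *
go((.568,-.2105,.0085),-.022,30)
im=cams.camera("side");s=cams.camera("wrist")
f=lambda im,x,y,w,h:cv2.resize(im[y:y+h,x:x+w],(400,300),interpolation=cv2.INTER_CUBIC)
cv2.imwrite("pics/c2.png",np.hstack([f(im,205,255,80,60),f(s,186,140,140,105)]))
E
```

```text
t 2.82 tcp [ 0.5532 -0.2082  0.0369] F [-0.9  0.2 -0.2] open 0.0488 grip 0.0 -> shift [ 1.4 -2.  10. ] turn [0.1  0.22 0.2 ] target tcp [ 0.557  -0.2103  0.0276]
```

View pics/c2.png

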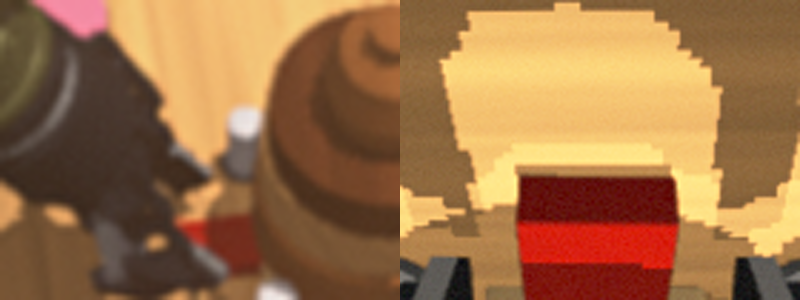

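The side crop shows the fingertips just above both sides of the tongue, and the wrist crop shows the tongue centred between the pads (518–678 against pads at 472 and 735). Now I'll feel for the bench slowly.

apply_moves(moves=[{"ax": 0, "ay": 0, "az": 0.2, "tx": 1, "ty": -1, "tz": 2, "claw": 110}, {"ax": 0, "ay": 0, "az": 0.2, "tx": 1, "ty": -1, "tz": 4, "claw": 110}, {"ax": 0, "ay": 0, "az": 0.2, "tx": 1, "ty": -1, "tz": 6, "claw": 110}, {"ax": 0, "ay": 0, "az": 0.2, "tx": 1, "ty": -1, "tz": 8, "claw": 110}, {"ax": 0, "ay": 0, "az": 0.2, "tx": 1, "ty": -1, "tz": 9, "claw": 110}, {"ax": 0, "ay": 0, "az": 0.2, "tx": 1, "ty": -1, "tz": 10, "claw": 110}, {"ax": 0, "ay": 0, "az": 0.2, "tx": 1, "ty": -1, "tz": 10, "claw": 110}])

```text
time_s: 3.5
ee_pos: [0.5571, -0.2101, 0.027]
ee_rot: [3.139, 0.526, 3.118]
ft_force: [0.0, 0.5, 0.1]
opening: 0.0487
finger_force: 0.0
```

apply_moves(moves=[{"ax": 0, "ay": 0, "az": 0, "tx": 0, "ty": 0, "tz": 1, "claw": 110}, {"ax": 0, "ay": 0, "az": 0, "tx": 0, "ty": 0, "tz": 2, "claw": 110}, {"ax": 0, "ay": 0, "az": 0, "tx": 0, "ty": 0, "tz": 2, "claw": 110}])

```text
time_s: 3.75
ee_pos: [0.5582, -0.2101, 0.0254]
ee_rot: [3.139, 0.527, 3.118]
ft_force: [-0.5, 0.4, 0.1]
opening: 0.0488
finger_force: 0.0
```

apply_moves(moves=[{"ax": 0, "ay": 0, "az": 0, "tx": 0, "ty": 0, "tz": 0, "claw": 150}, {"ax": 0, "ay": 0, "az": 0, "tx": 0, "ty": 0, "tz": 0, "claw": 180}, {"ax": 0, "ay": 0, "az": 0, "tx": 0, "ty": 0, "tz": 0, "claw": 200}, {"ax": 0, "ay": 0, "az": 0, "tx": 0, "ty": 0, "tz": 0, "claw": 200}, {"ax": 0, "ay": 0, "az": 0, "tx": 0, "ty": 0, "tz": 0, "claw": 200}, {"ax": 0, "ay": 0, "az": 0, "tx": 0, "ty": 0, "tz": 0, "claw": 200}], force=60)

```text
time_s: 4.25
ee_pos: [0.5581, -0.2101, 0.0258]
ee_rot: [3.139, 0.527, 3.118]
ft_force: [-5.1, 1.2, 5.7]
opening: 0.0277
finger_force: 59.0
```

```bash
python3 - <<'E'
from h import *
s=arm.get_state();print(s["opening"],s["finger_force"],s["ft_force"],s["moment"])
C=R.from_euler("xyz",s["ee_rot"]).as_matrix()
print("per 100mm draw, tool axes:",C.T@np.array([-np.cos(.026),np.sin(.026),0])*100)
E
```

```text
0.027725272244276827 59.00569260120392 [-5.12051171  1.19461767  5.73402711] [0.27086552 0.53839117 0.05540696]
per 100mm draw, tool axes: [ 86.444761     0.38052532 -50.27085136]
```

apply_moves(moves=[{"ax": 0, "ay": 0, "az": 0, "tx": 0.9, "ty": 0, "tz": -0.5, "claw": 200}, {"ax": 0, "ay": 0, "az": 0, "tx": 2.6, "ty": 0, "tz": -1.5, "claw": 200}, {"ax": 0, "ay": 0, "az": 0, "tx": 4.3, "ty": 0, "tz": -2.5, "claw": 200}, {"ax": 0, "ay": 0, "az": 0, "tx": 6.0, "ty": 0, "tz": -3.5, "claw": 200}, {"ax": 0, "ay": 0, "az": 0, "tx": 7.8, "ty": 0, "tz": -4.5, "claw": 200}, {"ax": 0, "ay": 0, "az": 0, "tx": 9.5, "ty": 0, "tz": -5.5, "claw": 200}, {"ax": 0, "ay": 0, "az": 0, "tx": 11.2, "ty": 0, "tz": -6.5, "claw": 200}, {"ax": 0, "ay": 0, "az": 0, "tx": 13.0, "ty": 0.1, "tz": -7.5, "claw": 200}])

```text
time_s: 4.92
ee_pos: [0.5452, -0.2108, 0.0269]
ee_rot: [-3.142, 0.531, 3.117]
ft_force: [21.5, -0.1, -12.0]
opening: 0.0277
finger_force: 60.5
```

apply_moves(moves=[{"ax": 0, "ay": 0, "az": 0, "tx": 1.7, "ty": 0, "tz": -1, "claw": 200}, {"ax": 0, "ay": 0, "az": 0, "tx": 3.5, "ty": 0, "tz": -2, "claw": 200}, {"ax": 0, "ay": 0, "az": 0, "tx": 5.2, "ty": 0, "tz": -3, "claw": 200}, {"ax": 0, "ay": 0, "az": 0, "tx": 6.9, "ty": 0, "tz": -4, "claw": 200}, {"ax": 0, "ay": 0, "az": 0, "tx": 8.6, "ty": 0, "tz": -5, "claw": 200}, {"ax": 0, "ay": 0, "az": 0, "tx": 10.4, "ty": 0, "tz": -6, "claw": 200}, {"ax": 0, "ay": 0, "az": 0, "tx": 12.1, "ty": 0, "tz": -7, "claw": 200}, {"ax": 0, "ay": 0, "az": 0, "tx": 13.8, "ty": 0.1, "tz": -8, "claw": 200}])

```text
time_s: 5.58
ee_pos: [0.5283, -0.2101, 0.0267]
ee_rot: [3.141, 0.529, 3.118]
ft_force: [7.0, -0.0, -0.7]
opening: 0.0277
finger_force: 62.3
```

```bash
python3 - <<'E'
from h import *
s=arm.get_state();print(s["ee_pos"],s["opening"],s["finger_force"],s["ft_force"],s["moment"])
im=cams.camera("side");s=cams.camera("wrist")
f=lambda im,x,y,w,h:cv2.resize(im[y:y+h,x:x+w],(400,300),interpolation=cv2.INTER_CUBIC)
cv2.imwrite("pics/c3.png",np.hstack([f(im,200,245,120,90),f(s,156,120,200,150)]))
E
```

```text
[ 0.5282559  -0.21006248  0.02673828] 0.027691575542254473 62.30213642120361 [ 7.00013417 -0.0159484  -0.66546406] [ 0.04445676 -0.67815411  0.04993471]
```

View pics/c3.png

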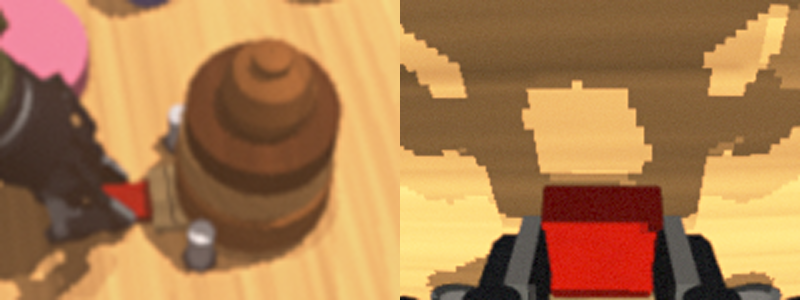

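Good: the template slides out between the dogs and the stack is upright. The draw continues.

apply_moves(moves=[{"ax": 0, "ay": 0, "az": 0, "tx": 1.7, "ty": 0, "tz": -1, "claw": 200}, {"ax": 0, "ay": 0, "az": 0, "tx": 3.5, "ty": 0, "tz": -2, "claw": 200}, {"ax": 0, "ay": 0, "az": 0, "tx": 5.2, "ty": 0, "tz": -3, "claw": 200}, {"ax": 0, "ay": 0, "az": 0, "tx": 6.9, "ty": 0, "tz": -4, "claw": 200}, {"ax": 0, "ay": 0, "az": 0, "tx": 8.6, "ty": 0, "tz": -5, "claw": 200}, {"ax": 0, "ay": 0, "az": 0, "tx": 10.4, "ty": 0, "tz": -6, "claw": 200}, {"ax": 0, "ay": 0, "az": 0, "tx": 12.1, "ty": 0, "tz": -7, "claw": 200}, {"ax": 0, "ay": 0, "az": 0, "tx": 13.8, "ty": 0.1, "tz": -8, "claw": 200}])

```text
time_s: 6.35
ee_pos: [0.5127, -0.2098, 0.0271]
ee_rot: [3.142, 0.53, 3.118]
ft_force: [8.8, 0.0, -0.9]
opening: 0.0281
finger_force: 62.2
```

apply_moves(moves=[{"ax": 0, "ay": 0, "az": 0, "tx": 1.7, "ty": 0, "tz": -1, "claw": 200}, {"ax": 0, "ay": 0, "az": 0, "tx": 3.5, "ty": 0, "tz": -2, "claw": 200}, {"ax": 0, "ay": 0, "az": 0, "tx": 5.2, "ty": 0, "tz": -3, "claw": 200}, {"ax": 0, "ay": 0, "az": 0, "tx": 6.9, "ty": 0, "tz": -4, "claw": 200}, {"ax": 0, "ay": 0, "az": 0, "tx": 8.6, "ty": 0, "tz": -5, "claw": 200}, {"ax": 0, "ay": 0, "az": 0, "tx": 10.4, "ty": 0, "tz": -6, "claw": 200}, {"ax": 0, "ay": 0, "az": 0, "tx": 12.1, "ty": 0, "tz": -7, "claw": 200}, {"ax": 0, "ay": 0, "az": 0, "tx": 13.8, "ty": 0.1, "tz": -8, "claw": 200}])

```text
time_s: 7.02
ee_pos: [0.4976, -0.2098, 0.0279]
ee_rot: [-3.141, 0.532, 3.118]
ft_force: [13.0, 0.4, -1.9]
opening: 0.028
finger_force: 61.9
```

apply_moves(moves=[{"ax": 0, "ay": 0, "az": 0, "tx": 1.7, "ty": 0, "tz": -1, "claw": 200}, {"ax": 0, "ay": 0, "az": 0, "tx": 3.5, "ty": 0, "tz": -2, "claw": 200}, {"ax": 0, "ay": 0, "az": 0, "tx": 5.2, "ty": 0, "tz": -3, "claw": 200}, {"ax": 0, "ay": 0, "az": 0, "tx": 6.9, "ty": 0, "tz": -4, "claw": 200}, {"ax": 0, "ay": 0, "az": 0, "tx": 8.6, "ty": 0, "tz": -5, "claw": 200}, {"ax": 0, "ay": 0, "az": 0, "tx": 10.4, "ty": 0, "tz": -6, "claw": 200}, {"ax": 0, "ay": 0, "az": 0, "tx": 12.1, "ty": 0, "tz": -7, "claw": 200}, {"ax": 0, "ay": 0, "az": 0, "tx": 13.8, "ty": 0.1, "tz": -8, "claw": 200}])

```text
time_s: 7.68
ee_pos: [0.4831, -0.2101, 0.0292]
ee_rot: [-3.139, 0.535, 3.117]
ft_force: [19.4, -0.4, -2.4]
opening: 0.0272
finger_force: 61.5
```

```bash
python3 - <<'E'
from h import *
s=arm.get_state();print(s["ee_pos"],s["opening"],s["ft_force"])
C=R.from_euler("xyz",s["ee_rot"]).as_matrix()
print("per 100mm draw, tool axes:",C.T@np.array([-np.cos(.026),np.sin(.026),0])*100)
E
```

```text
[ 0.4831009  -0.21012166  0.02922133] 0.027234663064505147 [19.4434552  -0.44115074 -2.42169911]
per 100mm draw, tool axes: [ 8.60279842e+01  6.35488164e-02 -5.09821723e+01]
```

apply_moves(moves=[{"ax": 0, "ay": 0, "az": 0, "tx": 1.3, "ty": 0, "tz": -0.7, "claw": 200}, {"ax": 0, "ay": 0, "az": 0, "tx": 2.6, "ty": 0, "tz": -1.4, "claw": 200}, {"ax": 0, "ay": 0, "az": 0, "tx": 3.9, "ty": 0, "tz": -2.1, "claw": 200}, {"ax": 0, "ay": 0, "az": 0, "tx": 5.2, "ty": 0, "tz": -2.9, "claw": 200}, {"ax": 0, "ay": 0, "az": 0, "tx": 6.5, "ty": 0, "tz": -3.7, "claw": 200}, {"ax": 0, "ay": 0, "az": 0, "tx": 7.8, "ty": 0, "tz": -4.4, "claw": 200}, {"ax": 0, "ay": 0, "az": 0, "tx": 9.1, "ty": 0, "tz": -5.1, "claw": 200}, {"ax": 0, "ay": 0, "az": 0, "tx": 10.4, "ty": 0, "tz": -5.9, "claw": 200}])

```text
time_s: 8.35
ee_pos: [0.4676, -0.208, 0.0258]
ee_rot: [3.14, 0.528, 3.118]
ft_force: [2.7, 0.2, 2.3]
opening: 0.0279
finger_force: 62.8
```

```bash
python3 - <<'E'
from h import *
s=arm.get_state();print(s["ee_pos"],s["opening"],s["ft_force"],s["moment"])
im=cams.camera("side");s=cams.camera("scene")
f=lambda im,x,y,w,h:cv2.resize(im[y:y+h,x:x+w],(400,300),interpolation=cv2.INTER_CUBIC)
cv2.imwrite("pics/c4.png",np.hstack([f(im,200,245,120,90),f(s,150,120,120,90)]))
E
```

```text
[ 0.46763185 -0.20799855  0.02581586] 0.027870770762668515 [2.7322508  0.19113797 2.30825649] [ 0.05096813 -0.39339256 -0.0388647 ]
```

View pics/c4.png

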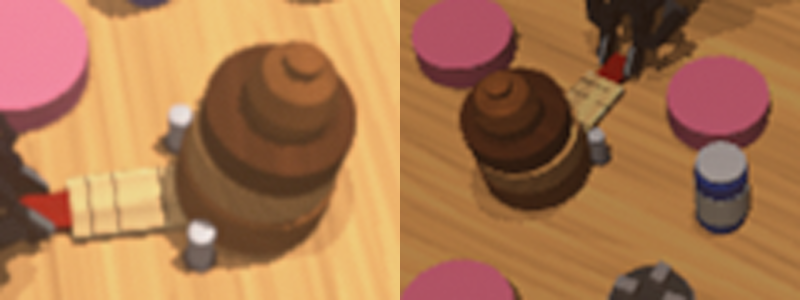

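The stack is still stacked at the dogs, leaning slightly back as expected. I'll draw the rest out.

apply_moves(moves=[{"ax": 0, "ay": 0, "az": 0, "tx": 1.3, "ty": 0, "tz": -0.7, "claw": 200}, {"ax": 0, "ay": 0, "az": 0, "tx": 2.6, "ty": 0, "tz": -1.5, "claw": 200}, {"ax": 0, "ay": 0, "az": 0, "tx": 3.9, "ty": 0, "tz": -2.2, "claw": 200}, {"ax": 0, "ay": 0, "az": 0, "tx": 5.2, "ty": 0, "tz": -3.0, "claw": 200}, {"ax": 0, "ay": 0, "az": 0, "tx": 6.5, "ty": 0, "tz": -3.8, "claw": 200}, {"ax": 0, "ay": 0, "az": 0, "tx": 7.8, "ty": 0, "tz": -4.5, "claw": 200}, {"ax": 0, "ay": 0, "az": 0, "tx": 9.1, "ty": 0, "tz": -5.3, "claw": 200}, {"ax": 0, "ay": 0, "az": 0, "tx": 10.4, "ty": 0, "tz": -6.0, "claw": 200}])

```text
time_s: 9.12
ee_pos: [0.4557, -0.2077, 0.0258]
ee_rot: [3.14, 0.528, 3.118]
ft_force: [5.5, -0.9, 6.1]
opening: 0.0282
finger_force: 63.1
```

apply_moves(moves=[{"ax": 0, "ay": 0, "az": 0, "tx": 1.3, "ty": 0, "tz": -0.7, "claw": 200}, {"ax": 0, "ay": 0, "az": 0, "tx": 2.6, "ty": 0, "tz": -1.5, "claw": 200}, {"ax": 0, "ay": 0, "az": 0, "tx": 3.9, "ty": 0, "tz": -2.2, "claw": 200}, {"ax": 0, "ay": 0, "az": 0, "tx": 5.2, "ty": 0, "tz": -3.0, "claw": 200}, {"ax": 0, "ay": 0, "az": 0, "tx": 6.5, "ty": 0, "tz": -3.8, "claw": 200}, {"ax": 0, "ay": 0, "az": 0, "tx": 7.8, "ty": 0, "tz": -4.5, "claw": 200}, {"ax": 0, "ay": 0, "az": 0, "tx": 9.1, "ty": 0, "tz": -5.3, "claw": 200}, {"ax": 0, "ay": 0, "az": 0, "tx": 10.4, "ty": 0, "tz": -6.0, "claw": 200}])

```text
time_s: 9.78
ee_pos: [0.4438, -0.2074, 0.0258]
ee_rot: [3.14, 0.528, 3.118]
ft_force: [4.6, 0.5, 5.1]
opening: 0.0274
finger_force: 63.1
```

apply_moves(moves=[{"ax": 0, "ay": 0, "az": 0, "tx": 1.3, "ty": 0, "tz": -0.7, "claw": 200}, {"ax": 0, "ay": 0, "az": 0, "tx": 2.6, "ty": 0, "tz": -1.5, "claw": 200}, {"ax": 0, "ay": 0, "az": 0, "tx": 3.9, "ty": 0, "tz": -2.2, "claw": 200}, {"ax": 0, "ay": 0, "az": 0, "tx": 5.2, "ty": 0, "tz": -3.0, "claw": 200}, {"ax": 0, "ay": 0, "az": 0, "tx": 6.5, "ty": 0, "tz": -3.8, "claw": 200}, {"ax": 0, "ay": 0, "az": 0, "tx": 7.8, "ty": 0, "tz": -4.5, "claw": 200}, {"ax": 0, "ay": 0, "az": 0, "tx": 9.1, "ty": 0, "tz": -5.3, "claw": 200}, {"ax": 0, "ay": 0, "az": 0, "tx": 10.4, "ty": 0, "tz": -6.0, "claw": 200}])

```text
time_s: 10.45
ee_pos: [0.4318, -0.2072, 0.0258]
ee_rot: [3.14, 0.528, 3.118]
ft_force: [4.4, -1.0, 7.2]
opening: 0.0277
finger_force: 63.1
```

apply_moves(moves=[{"ax": 0, "ay": 0, "az": 0, "tx": 1.3, "ty": 0, "tz": -0.7, "claw": 200}, {"ax": 0, "ay": 0, "az": 0, "tx": 2.6, "ty": 0, "tz": -1.5, "claw": 200}, {"ax": 0, "ay": 0, "az": 0, "tx": 3.9, "ty": 0, "tz": -2.2, "claw": 200}, {"ax": 0, "ay": 0, "az": 0, "tx": 5.2, "ty": 0, "tz": -3.0, "claw": 200}, {"ax": 0, "ay": 0, "az": 0, "tx": 6.5, "ty": 0, "tz": -3.8, "claw": 200}, {"ax": 0, "ay": 0, "az": 0, "tx": 7.8, "ty": 0, "tz": -4.5, "claw": 200}, {"ax": 0, "ay": 0, "az": 0, "tx": 9.1, "ty": 0, "tz": -5.3, "claw": 200}, {"ax": 0, "ay": 0, "az": 0, "tx": 10.4, "ty": 0, "tz": -6.0, "claw": 200}])

```text
time_s: 11.12
ee_pos: [0.4198, -0.2069, 0.0258]
ee_rot: [3.14, 0.528, 3.118]
ft_force: [5.1, -0.4, 6.4]
opening: 0.0279
finger_force: 63.1
```

apply_moves(moves=[{"ax": 0, "ay": 0, "az": 0, "tx": 2.6, "ty": 0, "tz": -1.5, "claw": 200}, {"ax": 0, "ay": 0, "az": 0, "tx": 5.2, "ty": 0, "tz": -3.0, "claw": 200}, {"ax": 0, "ay": 0, "az": 0, "tx": 7.8, "ty": 0, "tz": -4.5, "claw": 200}, {"ax": 0, "ay": 0, "az": 0, "tx": 10.4, "ty": 0, "tz": -6.0, "claw": 200}, {"ax": 0, "ay": 0, "az": 0, "tx": 13, "ty": 0, "tz": -7.5, "claw": 200}, {"ax": 0, "ay": 0, "az": 0, "tx": 13, "ty": 0, "tz": -7.5, "claw": 200}, {"ax": 0, "ay": 0, "az": 0, "tx": 13, "ty": 0, "tz": -7.5, "claw": 200}, {"ax": 0, "ay": 0, "az": 0, "tx": 13, "ty": 0, "tz": -7.5, "claw": 200}])

```text
time_s: 11.78
ee_pos: [0.4045, -0.2066, 0.0257]
ee_rot: [3.14, 0.527, 3.118]
ft_force: [-1.9, 0.4, 11.6]
opening: 0.0279
finger_force: 64.0
```

```bash
python3 - <<'E'
from h import *
s=arm.get_state();print(s)
w0=s
im=cams.camera("side");s=cams.camera("scene");w=cams.camera("wrist");cv2.imwrite("pics/w5.png",w);cv2.imwrite("pics/side5.png",im)
f=lambda im,x,y,w,h:cv2.resize(im[y:y+h,x:x+w],(400,300),interpolation=cv2.INTER_CUBIC)
cv2.imwrite("pics/c5.png",np.vstack([np.hstack([f(im,180,245,140,105),f(s,150,110,120,90)]),np.hstack([f(w,136,110,240,180),f(im,240,250,80,60)])]))
E
```

```text
{'time_s': 11.7833, 'q': array([-0.7913485 , -0.24978145,  2.49676115,  0.66415997,  0.60539486,
       -2.83870792]), 'joint_velocities': array([ 0.00116997, -0.00119504,  0.00011364, -0.0009414 , -0.0009429 ,
        0.00114737]), 'effort': array([  0.4880818 , -12.70327628, -23.65988016,   0.20399007,
        -0.19424717,  -0.08519794]), 'ee_pos': array([ 0.4045487 , -0.20662287,  0.0257457 ]), 'ee_rot': array([3.14008364, 0.52740285, 3.11842074]), 'ft_force': array([-1.94449639,  0.44689738, 11.62996394]), 'moment': array([ 0.0963258 , -0.39094527, -0.07342224]), 'finger_force': 64.0195620059967, 'opening': 0.027898258310925243}
```

View pics/c5.png

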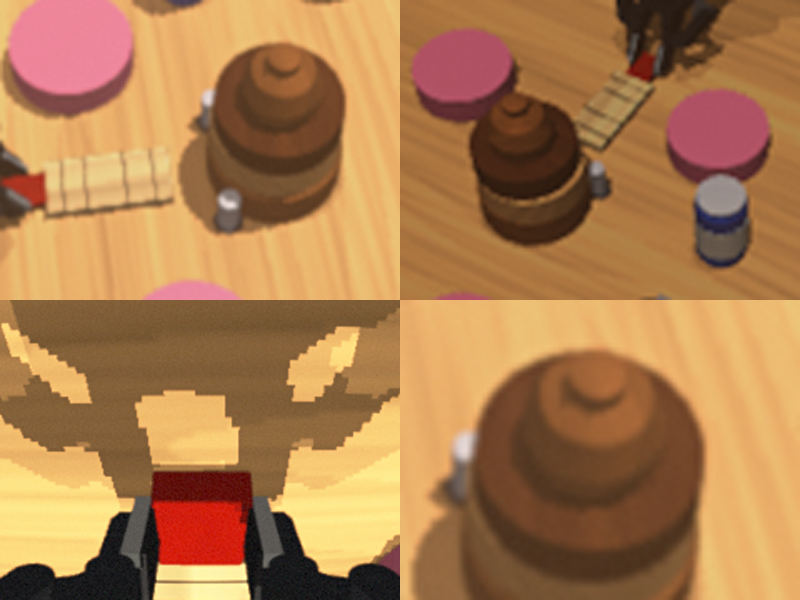

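The template is clear of the stack, which stands upright at the dogs (upright in both views). I'll measure the template in the hand, then compute lift and transfer.

```bash
python3 - <<'E'
from h import *
q=lambda x,y:onz("side",180+x*.35,245+y*.35,.012)
P=[q(*a) for a in((43,166),(165,148),(172,198),(50,212))];print(np.round(P,4))
s=arm.get_state();C=R.from_euler("xyz",s["ee_rot"]).as_matrix()
# wrist: tongue end bottom/top edge
w=lambda x,y,z:wonz(s,136+x*.6,110+(y-300)*.6,z)
for a in((152,472,0),(251,472,0),(152,501,.012),(250,501,.012),(160,565,.012),(245,565,.012)):print(a,w(*a).round(4))
print("up",C.T@[0,0,1]*100)
E
```

```text
[[ 0.4357 -0.1857  0.012 ]
 [ 0.5448 -0.186   0.012 ]
 [ 0.5432 -0.2355  0.012 ]
 [ 0.4375 -0.2309  0.012 ]]
(152, 472, 0) [ 0.3999 -0.2225  0.    ]
(251, 472, 0) [ 0.4007 -0.1918  0.    ]
(152, 501, 0.012) [ 0.3981 -0.2216  0.012 ]
(250, 501, 0.012) [ 0.3989 -0.1929  0.012 ]
(160, 565, 0.012) [ 0.4405 -0.2231  0.012 ]
(245, 565, 0.012) [ 0.4413 -0.1923  0.012 ]
up [-50.3287604    0.12782791 -86.41180207]
```

apply_moves(moves=[{"ax": 0, "ay": 0, "az": 0, "tx": -5, "ty": 0, "tz": -9, "claw": 200}, {"ax": 0, "ay": 0, "az": 0, "tx": -12, "ty": 0, "tz": -21, "claw": 200}, {"ax": 0, "ay": 0, "az": 0, "tx": -22, "ty": 0, "tz": -38, "claw": 200}, {"ax": 0, "ay": 0, "az": 0, "tx": -32, "ty": 0, "tz": -55, "claw": 200}, {"ax": 0, "ay": 0, "az": 0, "tx": -42, "ty": 0, "tz": -73, "claw": 200}, {"ax": 0, "ay": 0, "az": 0, "tx": -52, "ty": 0, "tz": -90, "claw": 200}, {"ax": 0, "ay": 0, "az": 0, "tx": -60, "ty": 0, "tz": -104, "claw": 200}, {"ax": 0, "ay": 0, "az": 0, "tx": -64, "ty": 0, "tz": -110, "claw": 200}])

```text
time_s: 12.6
ee_pos: [0.4035, -0.206, 0.1522]
ee_rot: [3.14, 0.525, 3.119]
ft_force: [-0.0, 0.0, -0.9]
opening: 0.0277
finger_force: 62.6
```

```bash
python3 -c "
from h import *
go((.5488,.1692,.152),.108,30,0)"
```

```text
t 12.6 tcp [ 0.4035 -0.206   0.1522] F [-0.   0.  -0.9] open 0.0277 grip 62.6 -> shift [-118.3  378.2   69.4] turn [-3.63  0.07 -6.47] target tcp [0.5488 0.1692 0.152 ]
```

apply_moves(moves=[{"ax": -0.2, "ay": 0, "az": -0.4, "tx": -6, "ty": 20, "tz": 4, "claw": 200}, {"ax": -0.6, "ay": 0, "az": -1, "tx": -18, "ty": 58, "tz": 11, "claw": 200}, {"ax": -1, "ay": 0, "az": -1.7, "tx": -30, "ty": 96, "tz": 18, "claw": 200}, {"ax": -1.4, "ay": 0, "az": -2.4, "tx": -42, "ty": 134, "tz": 25, "claw": 200}, {"ax": -1.8, "ay": 0, "az": -3, "tx": -54, "ty": 172, "tz": 32, "claw": 200}, {"ax": -2.1, "ay": 0, "az": -3.7, "tx": -66, "ty": 210, "tz": 39, "claw": 200}, {"ax": -2.5, "ay": 0, "az": -4.4, "tx": -77, "ty": 246, "tz": 45, "claw": 200}, {"ax": -2.8, "ay": 0, "az": -5, "tx": -88, "ty": 280, "tz": 51, "claw": 200}])

```text
time_s: 13.27
ee_pos: [0.5106, 0.0734, 0.1499]
ee_rot: [-3.141, 0.521, -3.061]
ft_force: [0.4, -0.7, -0.3]
opening: 0.0274
finger_force: 62.6
```

```bash
python3 -c "
from h import *
go((.5488,.1692,.152),.108,30,0)"
```

```text
t 13.27 tcp [0.5106 0.0734 0.1499] F [ 0.4 -0.7 -0.3] open 0.0274 grip 62.6 -> shift [-40.8  92.4  20.9] turn [-0.83 -0.12 -1.36] target tcp [0.5488 0.1692 0.152 ]
```

apply_moves(moves=[{"ax": -0.3, "ay": 0, "az": -0.5, "tx": -14, "ty": 32, "tz": 7, "claw": 200}, {"ax": -0.6, "ay": 0, "az": -1, "tx": -28, "ty": 64, "tz": 14, "claw": 200}, {"ax": -0.8, "ay": -0.1, "az": -1.4, "tx": -38, "ty": 84, "tz": 19, "claw": 200}, {"ax": -0.8, "ay": -0.1, "az": -1.4, "tx": -40, "ty": 90, "tz": 21, "claw": 200}, {"ax": -0.8, "ay": -0.1, "az": -1.4, "tx": -40.8, "ty": 92.4, "tz": 20.9, "claw": 200}, {"ax": -0.8, "ay": -0.1, "az": -1.4, "tx": -40.8, "ty": 92.4, "tz": 20.9, "claw": 200}])

```text
time_s: 13.77
ee_pos: [0.5494, 0.1664, 0.1531]
ee_rot: [-3.14, 0.524, -3.035]
ft_force: [0.7, -0.4, -1.2]
opening: 0.0275
finger_force: 62.6
```

```bash
python3 -c "
from h import *
go((.5488,.1692,.065),.108,30,0)"
```

```text
t 13.77 tcp [0.5494 0.1664 0.1531] F [ 0.7 -0.4 -1.2] open 0.0275 grip 62.6 -> shift [44.4  2.9 76.1] turn [-0.11  0.03 -0.05] target tcp [0.5488 0.1692 0.065 ]
```

apply_moves(moves=[{"ax": 0, "ay": 0, "az": 0, "tx": 9, "ty": 1, "tz": 15, "claw": 200}, {"ax": 0, "ay": 0, "az": 0, "tx": 20, "ty": 2, "tz": 34, "claw": 200}, {"ax": 0, "ay": 0, "az": 0, "tx": 30, "ty": 2.9, "tz": 52, "claw": 200}, {"ax": 0, "ay": 0, "az": 0, "tx": 38, "ty": 2.9, "tz": 65, "claw": 200}, {"ax": 0, "ay": 0, "az": 0, "tx": 43, "ty": 2.9, "tz": 74, "claw": 200}, {"ax": 0, "ay": 0, "az": 0, "tx": 44.4, "ty": 2.9, "tz": 76, "claw": 200}, {"ax": 0, "ay": 0, "az": 0, "tx": 44.4, "ty": 2.9, "tz": 76, "claw": 200}])

```text
time_s: 14.35
ee_pos: [0.5497, 0.1686, 0.0664]
ee_rot: [-3.141, 0.526, -3.037]
ft_force: [0.7, -0.2, -0.7]
opening: 0.0277
finger_force: 62.6
```

```bash
python3 - <<'E'
from h import *
go((.5488,.1692,.036),.108,30,0)
im=cams.camera("side");s=cams.camera("scene")
cv2.imwrite("pics/side6.png",im);cv2.imwrite("pics/scene6.png",s)
f=lambda im,x,y,w,h:cv2.resize(im[y:y+h,x:x+w],(400,300),interpolation=cv2.INTER_CUBIC)
cv2.imwrite("pics/c6.png",np.vstack([np.hstack([f(im,200,145,100,75),f(s,244,180,80,60)])]))
E
```

```text
t 14.35 tcp [0.5497 0.1686 0.0664] F [ 0.7 -0.2 -0.7] open 0.0277 grip 62.6 -> shift [16.   0.7 25.8] turn [-0.13  0.16 -0.16] target tcp [0.5488 0.1692 0.036 ]
```

View pics/c6.png

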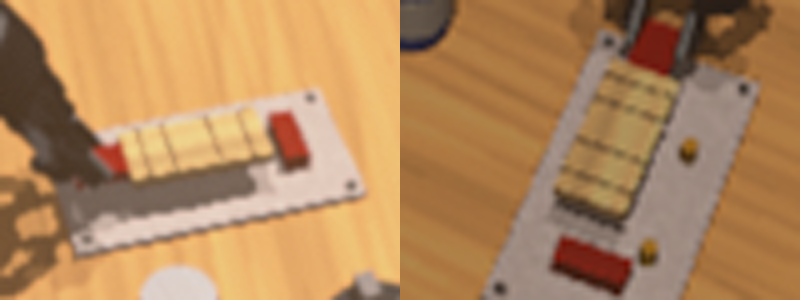

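The template hangs over the board, roughly in line, with its square end short of the stop. I'll check the numbers and lower it.

```bash
python3 - <<'E'
from h import *
f=lambda x,y:onz("scene",244+(x-400)/5,180+y/5,.0527)
a,b,c,d=f(555,188),f(632,215),f(678,83),f(604,60)
print(a.round(4),b.round(4),c.round(4),d.round(4),"end mid",((a+b)/2).round(4), "heads",np.arctan2((b-c)[1],(b-c)[0]),np.arctan2((a-d)[1],(a-d)[0]))
E
```

```text
[0.6941 0.1624 0.0527] [0.6877 0.2144 0.0527] [0.5819 0.1981 0.0527] [0.5895 0.1466 0.0527] end mid [0.6909 0.1884 0.0527] heads 0.15221814757584998 0.1495257462785552
```

apply_moves(moves=[{"ax": 0, "ay": 0, "az": 0, "tx": 4, "ty": 0, "tz": 7, "claw": 200}, {"ax": 0, "ay": 0, "az": 0, "tx": 8, "ty": 0, "tz": 14, "claw": 200}, {"ax": 0, "ay": 0, "az": 0, "tx": 12, "ty": 0, "tz": 20, "claw": 200}, {"ax": 0, "ay": 0, "az": 0, "tx": 14, "ty": 0, "tz": 24, "claw": 200}, {"ax": 0, "ay": 0, "az": 0, "tx": 15, "ty": 0, "tz": 26, "claw": 200}, {"ax": 0, "ay": 0, "az": 0, "tx": 16, "ty": 0, "tz": 27, "claw": 200}, {"ax": 0, "ay": 0, "az": 0, "tx": 16.5, "ty": 0, "tz": 28, "claw": 200}, {"ax": 0, "ay": 0, "az": 0, "tx": 16.5, "ty": 0, "tz": 28, "claw": 200}])

```text
time_s: 15.12
ee_pos: [0.5504, 0.1698, 0.0348]
ee_rot: [-3.142, 0.528, -3.036]
ft_force: [0.4, -0.2, -0.9]
opening: 0.028
finger_force: 62.6
```

apply_moves(moves=[{"ax": 0, "ay": 0, "az": 0, "tx": 0.5, "ty": 0, "tz": 0.9, "claw": 200}, {"ax": 0, "ay": 0, "az": 0, "tx": 0.9, "ty": 0, "tz": 1.5, "claw": 200}, {"ax": 0, "ay": 0, "az": 0, "tx": 0.9, "ty": 0, "tz": 1.5, "claw": 200}])

```text
time_s: 15.37
ee_pos: [0.5509, 0.1699, 0.0339]
ee_rot: [3.141, 0.53, -3.036]
ft_force: [-1.1, 0.0, 0.8]
opening: 0.0275
finger_force: 62.8
```

apply_moves(moves=[{"ax": 0, "ay": 0, "az": 0, "tx": -1.7, "ty": 0, "tz": 1, "claw": 200}, {"ax": 0, "ay": 0, "az": 0, "tx": -3.5, "ty": 0, "tz": 2, "claw": 200}, {"ax": 0, "ay": 0, "az": 0, "tx": -5.2, "ty": 0, "tz": 3, "claw": 200}, {"ax": 0, "ay": 0, "az": 0, "tx": -6.9, "ty": 0, "tz": 4, "claw": 200}, {"ax": 0, "ay": 0, "az": 0, "tx": -8.6, "ty": 0, "tz": 5, "claw": 200}, {"ax": 0, "ay": 0, "az": 0, "tx": -8.6, "ty": 0, "tz": 5, "claw": 200}])

```text
time_s: 15.87
ee_pos: [0.5612, 0.171, 0.0339]
ee_rot: [3.141, 0.53, -3.036]
ft_force: [0.7, 0.5, 1.7]
opening: 0.0279
finger_force: 62.9
```

apply_moves(moves=[{"ax": 0, "ay": 0, "az": 0, "tx": 0, "ty": 2, "tz": 0, "claw": 200}, {"ax": 0, "ay": 0, "az": 0, "tx": 0, "ty": 4, "tz": 0, "claw": 200}, {"ax": 0, "ay": 0, "az": 0, "tx": 0, "ty": 6, "tz": 0, "claw": 200}, {"ax": 0, "ay": 0, "az": 0, "tx": 0, "ty": 8, "tz": 0, "claw": 200}, {"ax": 0, "ay": 0, "az": 0, "tx": 0, "ty": 8, "tz": 0, "claw": 200}])

```text
time_s: 16.28
ee_pos: [0.56, 0.1792, 0.0338]
ee_rot: [3.141, 0.53, -3.036]
ft_force: [1.4, -0.9, 3.3]
opening: 0.0278
finger_force: 63.0
```

apply_moves(moves=[{"ax": 0, "ay": 0, "az": 0, "tx": 0, "ty": 1, "tz": 0, "claw": 200}, {"ax": 0, "ay": 0, "az": 0, "tx": 0, "ty": 2, "tz": 0, "claw": 200}, {"ax": 0, "ay": 0, "az": 0, "tx": 0, "ty": 2, "tz": 0, "claw": 200}])

```text
time_s: 16.53
ee_pos: [0.5598, 0.181, 0.0338]
ee_rot: [3.141, 0.53, -3.036]
ft_force: [0.1, -2.6, 5.3]
opening: 0.0276
finger_force: 63.2
```

apply_moves(moves=[{"ax": 0, "ay": 0, "az": 0, "tx": 0, "ty": 1, "tz": 0, "claw": 200}, {"ax": 0, "ay": 0, "az": 0, "tx": 0, "ty": 1.5, "tz": 0, "claw": 200}, {"ax": 0, "ay": 0, "az": 0, "tx": 0, "ty": 1.5, "tz": 0, "claw": 200}])

```text
time_s: 16.78
ee_pos: [0.5596, 0.1823, 0.0338]
ee_rot: [3.141, 0.53, -3.036]
ft_force: [1.4, -1.7, 4.4]
opening: 0.0276
finger_force: 63.2
```

apply_moves(moves=[{"ax": 0, "ay": 0, "az": 0, "tx": 0, "ty": 1, "tz": 0, "claw": 200}, {"ax": 0, "ay": 0, "az": 0, "tx": 0, "ty": 1.5, "tz": 0, "claw": 200}, {"ax": 0, "ay": 0, "az": 0, "tx": 0, "ty": 1.5, "tz": 0, "claw": 200}])

```text
time_s: 17.03
ee_pos: [0.5595, 0.1835, 0.0338]
ee_rot: [-3.141, 0.529, -3.036]
ft_force: [0.7, -4.4, 6.3]
opening: 0.0278
finger_force: 63.3
```

apply_moves(moves=[{"ax": 0, "ay": 0, "az": 0, "tx": 0, "ty": 1, "tz": 0, "claw": 200}, {"ax": 0, "ay": 0, "az": 0, "tx": 0, "ty": 1.5, "tz": 0, "claw": 200}, {"ax": 0, "ay": 0, "az": 0, "tx": 0, "ty": 1.5, "tz": 0, "claw": 200}])

```text
time_s: 17.28
ee_pos: [0.5594, 0.184, 0.0338]
ee_rot: [-3.14, 0.529, -3.036]
ft_force: [1.0, -9.9, 7.7]
opening: 0.0276
finger_force: 63.6
```

Pin contact (Fy −10 N at y≈0.184, as expected). Now I'll push towards the end stop.

apply_moves(moves=[{"ax": 0, "ay": 0, "az": 0, "tx": -0.9, "ty": 0, "tz": 0.5, "claw": 200}, {"ax": 0, "ay": 0, "az": 0, "tx": -1.7, "ty": 0, "tz": 1, "claw": 200}, {"ax": 0, "ay": 0, "az": 0, "tx": -2.6, "ty": 0, "tz": 1.5, "claw": 200}, {"ax": 0, "ay": 0, "az": 0, "tx": -2.6, "ty": 0, "tz": 1.5, "claw": 200}])

```text
time_s: 17.62
ee_pos: [0.5601, 0.1841, 0.0337]
ee_rot: [-3.139, 0.523, -3.037]
ft_force: [-22.8, -12.7, 28.9]
opening: 0.0276
finger_force: 66.8
```

apply_moves(moves=[{"ax": 0, "ay": 0, "az": 0, "tx": -0.9, "ty": 0, "tz": 0.5, "claw": 200}, {"ax": 0, "ay": 0, "az": 0, "tx": -1.3, "ty": 0, "tz": 0.8, "claw": 200}, {"ax": 0, "ay": 0, "az": 0, "tx": -1.3, "ty": 0, "tz": 0.8, "claw": 200}])

```text
time_s: 17.87
ee_pos: [0.5611, 0.1842, 0.0337]
ee_rot: [-3.139, 0.522, -3.037]
ft_force: [-28.4, -13.8, 33.4]
opening: 0.0276
finger_force: 67.5
```

apply_moves(moves=[{"ax": 0, "ay": 0, "az": 0, "tx": -0.9, "ty": 0, "tz": 0.5, "claw": 200}, {"ax": 0, "ay": 0, "az": 0, "tx": -1.3, "ty": 0, "tz": 0.8, "claw": 200}, {"ax": 0, "ay": 0, "az": 0, "tx": -1.3, "ty": 0, "tz": 0.8, "claw": 200}])

```text
time_s: 18.12
ee_pos: [0.5625, 0.1843, 0.0337]
ee_rot: [-3.138, 0.522, -3.037]
ft_force: [-28.8, -13.3, 35.9]
opening: 0.0277
finger_force: 67.7
```

```bash
python3 - <<'E'
from h import *
s=arm.get_state();w=cams.camera("wrist");im=cams.camera("side");sc=cams.camera("scene")
cv2.imwrite("pics/w7.png",w);cv2.imwrite("pics/side7.png",im);cv2.imwrite("pics/scene7.png",sc)
for n in("pics/w5.png","pics/w7.png"):
    h=cv2.cvtColor(cv2.imread(n),cv2.COLOR_BGR2HSV)
    m=(((h[...,0]<6)|(h[...,0]>174))&(h[...,1]>180)&(h[...,2]>60))[180:300,200:310].astype(np.uint8)
    st=cv2.connectedComponentsWithStats(m)[2];st=st[1:][np.argmax(st[1:,4])];print(n,st[:4]+[200,180,0,0])
    # row profile of the tongue's middle columns
    print(cv2.imread(n)[st[1]+176:st[1]+184,st[0]+200+st[2]//2,2], cv2.imread(n)[st[1]+180+st[3]-6:st[1]+st[3]+184,st[0]+200+st[2]//2,1])
h=cv2.cvtColor(sc,cv2.COLOR_BGR2HSV);g=sc[205:245,255:310]
f=lambda im,x,y,w,h:cv2.resize(im[y:y+h,x:x+w],(400,300),interpolation=cv2.INTER_CUBIC)
cv2.imwrite("pics/c7.png",np.hstack([f(im,220,155,80,60),f(sc,257,190,60,45)]))
E
```

```text
pics/w5.png [227 213  60  56]
[183 169 169 133  97  91  91  86] [ 35  26  27  34  28  62 190 245 246 245]
pics/w7.png [227 213  60  56]
[162 164 162 136  97  96  95  96] [ 30  31  35  37  22  44 146 241 248 246]
```

apply_moves(moves=[{"ax": 0, "ay": 0, "az": 0, "tx": -0.5, "ty": 0, "tz": -0.9, "claw": 200}, {"ax": 0, "ay": 0, "az": 0, "tx": -0.7, "ty": 0, "tz": -1.3, "claw": 200}, {"ax": 0, "ay": 0, "az": 0, "tx": -0.7, "ty": 0, "tz": -1.3, "claw": 200}])

```text
time_s: 18.52
ee_pos: [0.5624, 0.1843, 0.0338]
ee_rot: [-3.139, 0.522, -3.037]
ft_force: [-16.6, -10.8, 20.5]
opening: 0.0275
finger_force: 65.5
```

```bash
python3 - <<'E'
from h import *
print(arm.get_state()["moment"])
for n in("6","7"):
    im=cv2.imread(f"pics/side{n}.png") 
for n in("scene7",):
    im=cv2.imread(f"pics/{n}.png")
# predicted stop & pins & template gap along the jig x axis in the scene view, at z=.02
a=np.array([.6895,.1925]);d=np.array([np.cos(.108),np.sin(.108)])
for t in np.arange(-.010,.040,.002):
    q=a+d*t;u=proj("scene",[*q,.022]);uu=proj("side",[*q,.022]);i=cv2.imread("pics/side7.png")
    print(round(t*1000),q.round(4),u.round(1),cv2.getRectSubPix(im,(1,1),tuple(map(float,u)))[0,0],cv2.getRectSubPix(i,(1,1),tuple(map(float,uu)))[0,0])
E
```

```text
[-1.32765914  0.9892027  -0.99569923]
-10 [0.6796 0.1914] [284.3 222.6] [ 80 129 168] [126 188 231]
-8 [0.6815 0.1916] [284.1 223.1] [ 80 129 169] [122 183 228]
-6 [0.6835 0.1919] [283.9 223.6] [ 78 124 163] [117 175 221]
-4 [0.6855 0.1921] [283.7 224.1] [ 74 118 155] [108 160 205]
-2 [0.6875 0.1923] [283.5 224.6] [ 68 109 143] [106 157 202]
0 [0.6895 0.1925] [283.3 225.1] [ 66 106 139] [113 168 216]
2 [0.6915 0.1927] [283.  225.5] [ 72 117 154] [121 180 225]
4 [0.6935 0.1929] [282.8 226. ] [ 77 126 165] [126 189 232]
6 [0.6955 0.1931] [282.6 226.5] [ 80 130 169] [127 190 233]
8 [0.6975 0.1934] [282.4 227. ] [ 81 130 169] [121 180 226]
10 [0.6994 0.1936] [282.2 227.5] [ 72 116 156] [108 163 211]
12 [0.7014 0.1938] [282. 228.] [ 59  96 139] [ 85 128 173]
14 [0.7034 0.194 ] [281.8 228.6] [ 42  67 126] [ 63  95 146]
16 [0.7054 0.1942] [281.6 229.1] [ 25  40 115] [ 49  73 148]
18 [0.7074 0.1944] [281.4 229.6] [ 22  34 115] [ 44  65 159]
20 [0.7094 0.1947] [281.2 230.1] [ 21  33 115] [ 42  63 172]
22 [0.7114 0.1949] [280.9 230.6] [ 22  34 116] [ 44  64 175]
24 [0.7134 0.1951] [280.7 231.1] [ 22  34 116] [ 44  65 177]
26 [0.7153 0.1953] [280.5 231.6] [ 21  33 117] [ 42  64 177]
28 [0.7173 0.1955] [280.3 232.1] [ 21  33 117] [ 41  64 177]
30 [0.7193 0.1957] [280.1 232.6] [ 22  34 116] [ 44  65 178]
32 [0.7213 0.1959] [279.9 233.1] [ 22  33 110] [ 64  82 181]
34 [0.7233 0.1962] [279.7 233.6] [20 32 91] [ 95 110 188]
36 [0.7253 0.1964] [279.5 234.1] [19 30 74] [135 149 200]
38 [0.7273 0.1966] [279.2 234.7] [17 29 67] [163 177 213]
```

View pics/c7.png

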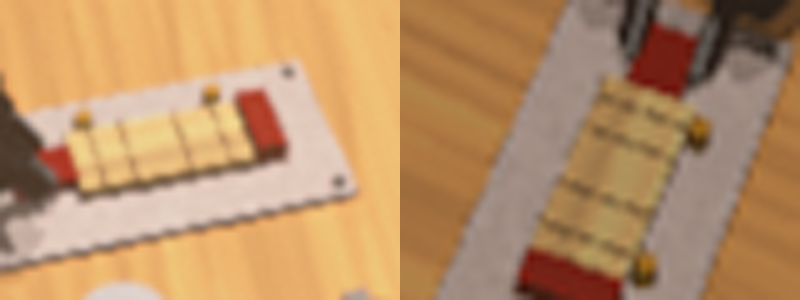

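The crop shows the square end touching the red stop with no white gap, and the long edge along both pins. The tongue has not shifted in the grip. I'll ease the down-force, then let go.

apply_moves(moves=[{"ax": 0, "ay": 0, "az": 0, "tx": -0.5, "ty": 0, "tz": -0.9, "claw": 200}, {"ax": 0, "ay": 0, "az": 0, "tx": -0.5, "ty": 0, "tz": -0.9, "claw": 200}, {"ax": 0, "ay": 0, "az": 0, "tx": -0.5, "ty": 0, "tz": -0.9, "claw": 180}, {"ax": 0, "ay": 0, "az": 0, "tx": -0.5, "ty": 0, "tz": -0.9, "claw": 160}, {"ax": 0, "ay": 0, "az": 0, "tx": -0.5, "ty": 0, "tz": -0.9, "claw": 140}, {"ax": 0, "ay": 0, "az": 0, "tx": -0.5, "ty": 0, "tz": -0.9, "claw": 120}, {"ax": 0, "ay": 0, "az": 0, "tx": -0.5, "ty": 0, "tz": -0.9, "claw": 110}, {"ax": 0, "ay": 0, "az": 0, "tx": -0.5, "ty": 0, "tz": -0.9, "claw": 110}])

```text
time_s: 19.18
ee_pos: [0.5644, 0.186, 0.0353]
ee_rot: [3.142, 0.528, -3.036]
ft_force: [-0.2, -1.6, 0.7]
opening: 0.0485
finger_force: 0.0
```

apply_moves(moves=[{"ax": 0, "ay": 0, "az": 0, "tx": 0, "ty": -1.5, "tz": -6, "claw": 110}, {"ax": 0, "ay": 0, "az": 0, "tx": 0, "ty": -1.5, "tz": -15, "claw": 110}, {"ax": 0, "ay": 0, "az": 0, "tx": 0, "ty": -1.5, "tz": -30, "claw": 110}, {"ax": 0, "ay": 0, "az": 0, "tx": 0, "ty": -1.5, "tz": -50, "claw": 110}, {"ax": 0, "ay": 0, "az": 0, "tx": 0, "ty": -1.5, "tz": -75, "claw": 110}, {"ax": 0, "ay": 0, "az": 0, "tx": 0, "ty": -1.5, "tz": -95, "claw": 110}, {"ax": 0, "ay": 0, "az": 0, "tx": 0, "ty": -1.5, "tz": -100, "claw": 110}, {"ax": 0, "ay": 0, "az": 0, "tx": 0, "ty": -1.5, "tz": -100, "claw": 110}])

```text
time_s: 19.85
ee_pos: [0.5154, 0.1794, 0.1247]
ee_rot: [3.141, 0.533, -3.036]
ft_force: [0.5, -0.4, 0.6]
opening: 0.0485
finger_force: 0.0
```

```bash
python3 - <<'E'
from h import *
s=arm.get_state();print(s["ee_pos"])
w=cams.camera("wrist");im=cams.camera("side");sc=cams.camera("scene")
for n,i in(("w8",w),("side8",im),("scene8",sc)):cv2.imwrite(f"pics/{n}.png",i)
# compare jig region before/after release
for n,a,b,c,d in(("side",155,215,245,300),("scene",203,240,257,315)):
    x=cv2.imread(f"pics/{n}7.png")[a:b,c:d].astype(float);y=cv2.imread(f"pics/{n}8.png")[a:b,c:d].astype(float)
    print(n,cv2.phaseCorrelate(x.mean(2),y.mean(2)),abs(x-y).mean())
# wrist: red & yellow/brass & wood blobs
h=cv2.cvtColor(w,cv2.COLOR_BGR2HSV)
m=(((h[...,0]<6)|(h[...,0]>174))&(h[...,1]>180)&(h[...,2]>60)).astype(np.uint8)
N,l,st,c=cv2.connectedComponentsWithStats(m)
for i in range(1,N):
    if 60<st[i,4]<4000 and st[i,1]<300:
        cn=cv2.findContours((l==i).astype(np.uint8),0,2)[0][0];ap=cv2.approxPolyDP(cv2.convexHull(cn),3,True)[:,0]
        print("red",st[i],[(q.tolist(),wonz(s,*q,.02)[:2].round(4).tolist()) for q in ap])
b=((h[...,0]>14)&(h[...,0]<32)&(h[...,1]>150)).astype(np.uint8)
N,l,st,c=cv2.connectedComponentsWithStats(b)
for i in range(1,N):
    if 15<st[i,4]<900 and 140<st[i,1]<330 and 150<st[i,0]<360: print("brass?",st[i],c[i].round(1),wonz(s,*c[i],.02)[:2].round(4))
# white board outline + template
wh=((h[...,1]<45)&(h[...,2]>110)).astype(np.uint8);print("white px",wh.sum())
E
```

```text
[0.51535472 0.17944177 0.12468933]
side ((0.10442263350773828, 0.019401476609079538), 1.0115940998371165) 2.569191919191919
scene ((-0.0028037558050328926, -0.05136245232353431), 0.97619816337137) 1.5375893134513825
red [ 239  159   35   41 1390] [([272, 160], [0.5462, 0.1941]), ([271, 198], [0.5927, 0.1999]), ([240, 199], [0.597, 0.1723]), ([239, 160], [0.5489, 0.1684])]
red [236 258  40  11 399] [([275, 262], [0.7162, 0.223]), ([274, 268], [0.7332, 0.2244]), ([236, 265], [0.7296, 0.1752]), ([237, 258], [0.7103, 0.1755]), ([274, 258], [0.7057, 0.2201])]
brass? [282 197  12  21 198] [287.8 207.1] [0.6044 0.2175]
brass? [278 243   9  16 124] [281.7 250.7] [0.6868 0.2262]
brass? [293 301   8   6  16] [296.2 303.6] [0.8719 0.2851]
white px 11860
```

```bash
python3 - <<'E'
from h import *
w=cv2.imread("pics/w8.png");h=cv2.cvtColor(w,cv2.COLOR_BGR2HSV)
for c in(244,255,268):print("col",c,[(r,*h[r,c].tolist()) for r in range(246,262)])
for r in(205,212,250,255):print("row",r,[(c,*h[r,c].tolist()) for c in range(268,292)])
for n,bs in(("side",dict(stack=(245,345,245,330),can=(205,250,228,262),chuck=(208,248,275,315),mallet=(98,142,158,190))),):
    for k,(a,b,c,d) in bs.items():
        x=cv2.imread(f"pics/{n}{'5' if k=='stack' else '0'}.png")[a:b,c:d].mean(2);y=cv2.imread(f"pics/{n}8.png")[a:b,c:d].mean(2);print(k,cv2.phaseCorrelate(x,y),abs(x-y).mean())
E
```

```text
col 244 [(246, 19, 123, 231), (247, 19, 122, 232), (248, 19, 119, 232), (249, 19, 119, 233), (250, 19, 125, 231), (251, 18, 125, 173), (252, 17, 123, 201), (253, 19, 121, 232), (254, 19, 120, 233), (255, 19, 118, 235), (256, 19, 119, 235), (257, 13, 151, 145), (258, 5, 219, 84), (259, 0, 248, 75), (260, 0, 255, 76), (261, 1, 229, 79)]
col 255 [(246, 23, 107, 245), (247, 24, 106, 245), (248, 23, 106, 246), (249, 23, 106, 246), (250, 23, 109, 246), (251, 19, 118, 197), (252, 18, 122, 219), (253, 23, 111, 245), (254, 24, 104, 247), (255, 23, 104, 247), (256, 23, 110, 249), (257, 15, 135, 170), (258, 7, 198, 89), (259, 2, 242, 79), (260, 0, 248, 75), (261, 0, 252, 75)]
col 268 [(246, 23, 109, 245), (247, 22, 111, 246), (248, 23, 108, 246), (249, 22, 109, 247), (250, 21, 111, 246), (251, 17, 122, 198), (252, 18, 126, 223), (253, 22, 113, 246), (254, 22, 114, 246), (255, 22, 113, 246), (256, 21, 112, 249), (257, 13, 139, 192), (258, 7, 181, 96), (259, 0, 225, 77), (260, 179, 235, 76), (261, 178, 249, 79)]
row 205 [(268, 23, 114, 245), (269, 22, 114, 246), (270, 23, 109, 246), (271, 22, 111
[... 1600 characters left out ...]
 194), (276, 11, 75, 153), (277, 14, 57, 170), (278, 19, 152, 106), (279, 19, 203, 138), (280, 20, 198, 182), (281, 19, 196, 220), (282, 20, 195, 231), (283, 20, 199, 224), (284, 20, 196, 207), (285, 20, 203, 181), (286, 19, 180, 139), (287, 15, 79, 158), (288, 16, 46, 222), (289, 19, 37, 233), (290, 20, 35, 232), (291, 17, 33, 235)]
stack ((0.029525145222599747, -0.012948229520659993), 0.9973844312177476) 1.0775686274509804
can ((0.0038998763720918816, 0.5067365920065541), 0.9924923340436737) 9.146623093681917
chuck ((-0.028822953529154205, -0.01664848298641175), 0.9398055214725461) 8.991458333333334
mallet ((-0.025798343657829292, 0.7603915494307252), 0.36209553258423155) 34.55942234848485
```

The template touches the stop and the rear pin. Any gap at the front pin is about 1–2 mm, roughly 0.02 rad, which is well inside tolerance. The stack hasn't moved since the draw. Handing in.

```bash
python3 -c "
from workcell import arm
print(arm.finish_job())"
```

```text
the job is handed in; nothing more can be done
None
```

The job is handed in, result not reported: the template lies flat in the jig against the end stop and rear pin, with about 1–2 mm at the front pin (in tolerance), and the stack stands upright at the dogs.

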